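# Shut and latch the filter case's hatch

### The job

The filter in the coffee machine's pump case has just been changed. Swing the open hatch down on to its rubber seal, then hold it pressed down while you turn the wing knob clockwise until it stops, so that the tongue underneath is fully home behind the frame edge and keeps the hatch shut. Feel your way: do not force the tongue against the frame or squash the hatch hard on its stops, and leave the mug, glasses, old filter and screwdriver where they are.

Things in the scene. Friction and masses are not known exactly. Their poses are not given: they have to be found in the camera images.
- case: White sheet-steel pump and water-filter case of the coffee machine, 250 (x) by 220 (y) by 110 mm high, fixed to the worktop. Origin under its centre on the worktop; x axis from the front (latch side) to the rear (hinge side), z up. Its top is a flat frame round a 170 by 140 mm opening whose front edge lies at case x = -85 mm.
- hatch (a joint): Angle of the aluminium hatch, a 210 by 170 by 4 mm plate hinged along the rear of the case's top. 0 = parallel to the frame; its metal stops end the travel between -0.021 and 0.021; grows as it opens upward and back. Starts propped at 0.6 to 0.95. A stiff hinge holds it at any angle; about 1 N at the free edge moves it. Let go on its seal, it rests at 0.02 to 0.04.
- wing_knob (a joint): Angle of the wing knob: 0 = wing and tongue parallel to the front edge, tongue withdrawn; grows clockwise seen from outside the hatch, to a built-in stop at 1.5 (tongue square to the front edge, fully home). Starts at 0.05 to 0.3, where the tongue passes the opening freely; it reaches the frame edge at about 0.4. Turns with about 0.05 N m when free.
- knob_grip (a point): On the axis of the black wing knob, which is on the hatch's outer face on its centre line, 168 mm from the hinge. Round base 48 mm wide, 6 mm thick, turning with it; upright wing 44 mm long, 9 mm thick, 30 mm tall. The point is 16 mm above the base's top, 14 mm below the wing's top; 142 mm above the worktop with the hatch down. y axis along the wing, z outward along the knob's axis.
- tongue: Hidden steel cam tongue under the hatch, 14 mm wide and 5 mm thick, turning with the knob. Origin: the middle of its end, at its upper face: 40 mm from the knob's axis towards knob_grip's -y and 25 mm below the hatch's outer face. Same axes as knob_grip. If the hatch is not pressed down far enough it butts against the inner side of the frame edge at about 0.4 rad and the knob blocks.
- hatch_hinge (a point): Middle of the hinge line, at the plate's underside (case x = +105 mm, z = 116 mm); y along the hinge, -x towards the hatch's free edge, z out of its outer face (axes turn with the hatch).
- hatch_rim: Front strip of the hatch, 22 mm wide. Origin: middle of the hatch's free front edge, on the outer face: 210 mm from the hinge line and 4 mm above the plate's underside. Same axes as hatch_hinge.
- seal_front (a point): Middle of the top of the soft rubber bulb seal on the front of the frame (case x = -94 mm, z = 124 mm), under the hatch's front strip. It takes the last 4 to 12 mm of the hatch's travel at about 0.8 N/mm and lifts the hatch again when let go, unless it is latched.
- frame_edge: Front edge of the frame. Under it the steel keeper strip, case x = -85 to -107 mm, 110 mm long, that the tongue must swing under; above it two metal stops at the seal's ends. Both are set in slots up to 4 mm higher or lower, not measured: the tongue passes at 3 to 11 N straight down on the knob, the hatch meets the stops at 4 to 12 N, over about 20 N may squash them; 12 to 17 N, built up slowly, suits all. Origin: the case's.
- mug_a: White mug, 80 mm wide and 95 mm tall, beside the case. A bystander; origin under its centre.
- old_filter: Spent white filter cartridge standing on end, 56 mm wide and 130 mm tall, beside the case. A bystander; origin under its centre.
- driver: Screwdriver with a black handle, lying on the worktop to the front right of the case. A bystander; origin under its middle.
- tumbler_a: Drinking glass, 68 mm wide, 130 mm tall. A bystander; origin under its centre.
- tumbler_b: Drinking glass, 68 mm wide, 130 mm tall. A bystander; origin under its centre.

How it is judged (in metres and radians):
On the way, in this order (a step that is already met when the one before it is completed fails the run):
1. the hatch lies down on its seal with the tongue still withdrawn (value of joint hatch below 0.055 rad and value of joint wing_knob below 0.4 rad), for 0.1 s.
2. the tongue is home under the frame edge: knob at its stop, hatch shut (value of joint hatch below 0.035 rad and value of joint wing_knob above 1.35 rad), for 0.2 s.
At the end, for the whole second after the job is handed in: The hatch is shut (below 0.035 rad) and stays there by itself, the wing knob is turned to at least 1.35 rad (stop at 1.5), tongue under the frame edge, hatch and knob at rest (all of step 2 and velocity of joint hatch between -0.02 and 0.02 rad/s and velocity of joint wing_knob between -0.05 and 0.05 rad/s); the robot touches nothing.
It fails at once if the tongue is forced against the frame edge with more than 15 N (contact force between tongue and anything else above 15 N).
It fails at once if the hatch is squashed on its metal stops with more than 14 N (contact force between hatch_rim and frame_edge above 14 N).
It fails at once if a bystander is moved more than 30 mm (distance of any of mug_a, old_filter, driver, tumbler_a, tumbler_b from where it was at the start of the episode above 0.03 m).
It also fails if it takes over 67 s, if anything falls off the work surface, if the arm or the gripper's body presses on something with over 40 N, if the wrist force passes 120 N, or if a joint passes its speed limit or range.

### The arm

A 7-joint arm with a two-finger parallel gripper is mounted at the origin on the work surface. World frame = base frame: x ahead of the robot, y to its left, z up, the work surface at z = 0. Lengths are in mm, angles in rad, forces in N, time in s.
With the tool pointing down it reaches from about 425 to 950 mm from the base axis. Payload 4.7 kg.
Tool frame: the origin (TCP) lies between the finger pads; the fingertips stand 22 mm ahead of it and the grasp point (between the pads) lies 3 mm ahead of it (manip.tips_ahead is the z of the fingertips in the tool frame, in mm); z points along the fingers, y is the line along which they close (so a half turn about z gives the same grasp; the last joint's range is limited). The gripper opens to 87 mm and grips with 3 to 60 N. Pads are 19 mm wide; open, the fingers measure 117 mm over their backs; the gripper's body (75 mm by 190 mm) begins 51 mm behind the grasp point.
Start: joints at [-1.31, 0.469, -0.049, 1.532, 0.024, 1.141, -0.082], TCP at [192.847, 646.883, 244.573] pointing down, gripper open.
Joint ranges: [-2.59, 2.59], [-0.33, 1.99], [-1.39, 1.29], [0.1, 2.45], [-1.04, 4.18], [0.21, 1.99], [-2.66, 2.66]. Speed limits (rad/s): [2.57, 2.57, 3.14, 3.14, 3.14, 3.14, 3.14].

### API

Orientations are given as a rotation vector (axis times angle).
In Python, from workcell import manip gives the robot as it stands.
- The arm moves only by the tool step_arm, never from a script. Its argument "moves" is a list of rows, each an object with "delta_rot": the turn, a rotation vector about the tool's x, y, z normalised to -1 to 1, where 1 is 6 degrees, a list of three; "dp": the shift along the tool's x, y, z normalised to -1 to 1, where 1 is 0.025 m, a list of three; "fingers": the gripper's target within -1 to 1 (shut at 1, half-way at 0, fully open at -1). A call has 1 to 20 rows; each row shifts and turns the commanded pose from where the row before left it, along the tool's axes as they then stand; what a row does not reach is not made up. A row lasts 1/12 s, in which the tool goes at most 41.7 mm and 7.16 degrees, less where a joint would pass 70% of its speed; a pose out of reach is approached as far as the arm can. A call with a number of a shift or a turn outside -1 to 1 is refused whole. A call with a gripper value outside its range is refused whole. The fingers move at their own pace and stop on an object; "grip_force" is the grip in N (left out, the last holds). Time passes only in rows, so rows that do not move let the fingers close. It gives the time, the measured TCP pose, the force, the opening and the grip force at its end, in the units of the state.
- manip.state(): the state, without advancing time (a new reading comes with each control period).
- manip.get_image(name): name is "scene" or "top" or "wrist"; returns a dict with "image" (420x560x3 uint8, red, green, blue), "camera_matrix" (3x3 intrinsics, pixels), "T" (4x4, takes a point from camera to world coordinates). Camera axes: x right, y up, looking along -z (the intrinsics and any distortion apply to the point x, -y, -z); pixel columns grow to the right and rows downward; lengths in mm; the calibration is good to about 2 mm. A picture is of the moment at which its call begins. There is no depth.
- manip.job_done(): hands the job in; it is judged then, once.
The state is a dict: "clock": time; "joint_pos": joint angles; "dq": joint speeds; "effort": joint torques, N m; "tool_pos": TCP position; "ee_rot": TCP orientation; "wrist_force": force on the tool from outside, world axes, zero at the start; "moment": the same for the moment, N m; "finger_gap": finger opening in mm; "grasp_force": force on a finger pad.
Only numpy, scipy, OpenCV 4.12 (cv2) and the standard library are available. Lean on these libraries where they do the work, as an engineer would, in place of code of your own. Each camera call takes 0.05 s, during which the arm holds its last target. There are 200 camera calls.

## Working session

There is one attempt and no reset: what is moved stays moved. The work goes in short steps, Python scripts to look and compute and a tool call to move; the robot and the scene stay as the last step left them, time stands still between calls to the robot, and variables do not carry over. Pictures are saved under pics/ and viewed, at most 10 in all, crops included, and the job is handed in when it is done.

Besides the shell and the picture viewer there is one more tool, called after "Emit:" by a JSON object that holds its "api" and its "payload", one argument or row to a line. step_arm: Moves the arm, as the interface text tells. Its arguments: {"type":"object","properties":{"moves":{"type":"array","items":{"type":"object","properties":{"delta_rot":{"type":"array","items":{"type":"number"}},"dp":{"type":"array","items":{"type":"number"}},"fingers":{"type":"number"}}}},"grip_force":{"type":"number"}},"required":["moves"]}

```bash
mkdir -p pics; cat > h.py <<'E'
import numpy as np, cv2
from workcell import manip
from scipy.spatial.transform import Rotation as R
E
python3 - <<'E'
from h import *
s=manip.state(); print({k:np.round(v,3) for k,v in s.items()}, manip.tips_ahead)
for n in ("scene","top"):
    d=manip.get_image(n); cv2.imwrite(f"pics/{n}0.png",cv2.resize(d["image"][:,:,::-1],(800,600),interpolation=cv2.INTER_CUBIC))
    np.savez(f"pics/{n}0.npz",K=d["camera_matrix"],T=d["T"],im=d["image"]); print(n,d["camera_matrix"],d["T"].round(3), [k for k in d])
E
```

```text
{'clock': np.float64(0.0), 'joint_pos': array([-1.31 ,  0.469, -0.049,  1.534,  0.024,  1.141, -0.082]), 'dq': array([-0.   , -0.001, -0.001, -0.001, -0.001,  0.001, -0.001]), 'effort': array([-0.0000e+00, -5.0797e+01, -8.0000e-02, -2.3615e+01, -6.1000e-02,
        3.8000e-02,  0.0000e+00]), 'tool_pos': array([192.732, 646.33 , 243.508]), 'ee_rot': array([-4.540e-01, -3.108e+00,  3.000e-03]), 'wrist_force': array([-0.191,  0.436,  0.48 ]), 'moment': array([ 0.013,  0.005, -0.008]), 'grasp_force': np.float64(0.0), 'finger_gap': np.float64(87.202)} 22.0
scene [[430.77184573   0.         272.88891245]
 [  0.         430.77184573 201.83737931]
 [  0.           0.           1.        ]] [[ 6.650000e-01 -5.530000e-01  5.020000e-01  1.246311e+03]
 [ 7.470000e-01  4.870000e-01 -4.530000e-01 -6.532700e+02]
 [ 7.000000e-03  6.760000e-01  7.370000e-01  1.189948e+03]
 [ 0.000000e+00  0.000000e+00  0.000000e+00  1.000000e+00]] ['image', 'camera_matrix', 'T']
top [[464.78859233   0.         280.13216565]
 [  0.         464.78859233 212.07325475]
 [  0.           0.           1.        ]] [[-3.000000e-02  9.980000e-01 -6.300000e-02  4.412840e+02]
 [-1.000000e+00 -3.000000e-02  0.000000e+00 -1.009200e+01]
 [-2.000000e-03  6.300000e-02  9.980000e-01  1.512784e+03]
 [ 0.000000e+00  0.000000e+00  0.000000e+00  1.000000e+00]] ['image', 'camera_matrix', 'T']
```

View pics/scene0.png

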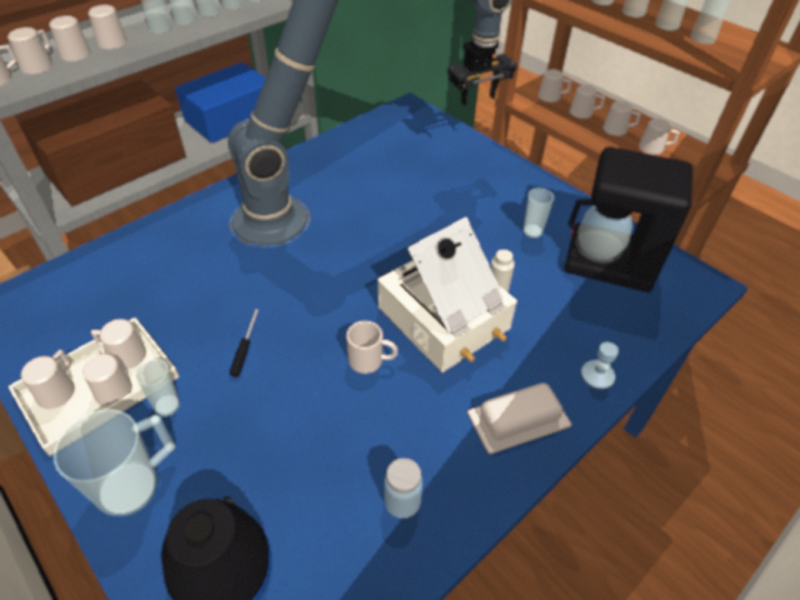

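View pics/top0.png

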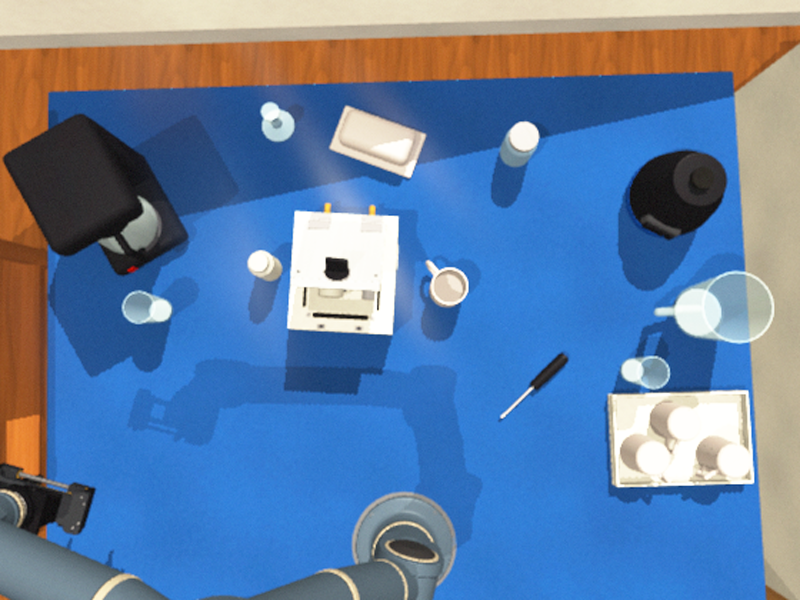

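The scene view shows the hatch propped open, with the knob near (447,247). In the top view the case spans about (289–398, 212–333), its latch side facing the robot. I'll crop both closer.

```bash
python3 - <<'E'
from h import *
a=np.load("pics/top0.npz")["im"][140:240,190:290]; b=np.load("pics/scene0.npz")["im"][145:260,255:370]
f=lambda x:cv2.resize(x,(400*1,400),interpolation=cv2.INTER_CUBIC)
cv2.imwrite("pics/crop0.png",np.hstack([f(a),f(b)])[:,:,::-1])
E
```

```text
(no output)
```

View pics/crop0.png

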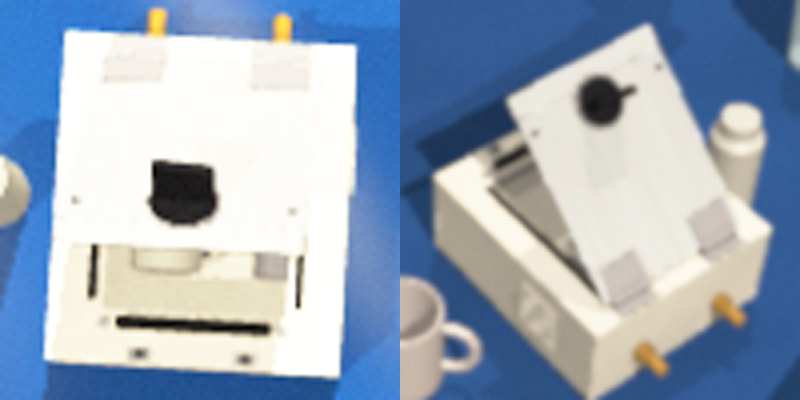

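```bash
cat >> h.py <<'E'
def proj(n,P):
    z=np.load(f"pics/{n}0.npz"); T=z["T"]; p=(np.asarray(P)-T[:3,3])@T[:3,:3]
    q=np.c_[p[:,0],-p[:,1],-p[:,2]]@z["K"].T; return q[:,:2]/q[:,2:]
def hat(th,d,y,h): return [105-d*np.cos(th)+h*np.sin(th), y, 116+d*np.sin(th)+h*np.cos(th)]
def world(c,P):
    P=np.array(P,float); return np.c_[P[:,:2]@np.array([[np.cos(c[2]),-np.sin(c[2])],[np.sin(c[2]),np.cos(c[2])]]).T+c[:2],P[:,2]]
E
python3 - <<'E'
from h import *
from scipy.optimize import least_squares
t=np.array([[65,30],[357,45],[45,358],[340,378],[57,238],[302,250],[183,203]])/4+[190,140]
s=(np.array([[433,178],[593,338],[770,228],[507,97],[652,25],[600,102]])-[400,0])*.2875+[255,145]
def pts(p):
    th=p[3]
    A=[[125,110,110],[125,-110,110],[-125,110,110],[-125,-110,110],hat(th,210,85,4),hat(th,210,-85,4),hat(th,168,0,10)]
    B=[A[3],A[1],A[0],A[5],A[4],A[6]]
    return A,B
def f(p):
    A,B=pts(p); return np.r_[proj("top",world(p,A))-t,proj("scene",world(p,B))-s].ravel()
r=least_squares(f,[620,0,0,.8],x_scale=[10,10,.1,.1],loss="soft_l1"); print(r.x, r.fun.reshape(-1,2).round(1))
p=r.x
print("knob grip open",world(p,[hat(p[3],168,0,26)]),"closed",world(p,[hat(0,168,0,26)]),"rim open",world(p,[hat(p[3],210,0,4)]))
# knob wing ends
for k in (0,.15,.3):
    for sg in (1,-1):
        # knob y axis at 0: parallel to hinge, clockwise from outside
        d=168+sg*22*np.sin(k)*1; y=sg*22*np.cos(k)
        Q=world(p,[hat(p[3],d,y,40)])
        print(k,sg,((proj("top",Q)-[190,140])*4).round(),((proj("scene",Q)-[255,145])/.2875+[400,0]).round())
E
```

```text
[ 6.00815854e+02  1.08187206e+02 -8.42028446e-02  7.42070043e-01] [[ 0.6 -0.3]
 [-0.5 -0.2]
 [ 0.2 -0.5]
 [-0.7 -1.5]
 [-1.2 -0.2]
 [ 0.3  0.2]
 [ 0.3 -1.7]
 [-0.5 -1.1]
 [ 0.4 -0.6]
 [-0.3 -0.3]
 [-1.   0. ]
 [-1.9 -0.5]
 [-0.3 -0.8]]
knob grip open [[599.56354311 108.2929036  248.70079193]] closed [[538.03906091 113.48571837 142.        ]] rim open [[553.90097717 112.14693436 260.8694615 ]]
0 1 [[151. 161.]] [[634.  84.]]
0 -1 [[215. 165.]] [[597. 104.]]
0.15 1 [[150. 164.]] [[632.  81.]]
0.15 -1 [[215. 162.]] [[599. 107.]]
0.3 1 [[151. 168.]] [[630.  78.]]
0.3 -1 [[215. 159.]] [[601. 110.]]
```

Emit:
{"api": "step_arm", "payload": {
  "moves": [
    {"dp": [0, 0, -1], "delta_rot": [0, 0, 1], "fingers": 1},
    {"dp": [0, 0, -1], "delta_rot": [0, 0, 1], "fingers": 1},
    {"dp": [0, 0, -1], "delta_rot": [0, 0, 1], "fingers": 1},
    {"dp": [0, 0, -1], "delta_rot": [0, 0, 1], "fingers": 1},
    {"dp": [0, 0, 0], "delta_rot": [0, 0, 1], "fingers": 1},
    {"dp": [0, 0, 0], "delta_rot": [0, 0, 1], "fingers": 1},
    {"dp": [0, 0, 0], "delta_rot": [0, 0, 1], "fingers": 1},
    {"dp": [0, 0, 0], "delta_rot": [0, 0, 1], "fingers": 1},
    {"dp": [0, 0, 0], "delta_rot": [0, 0, 1], "fingers": 1},
    {"dp": [0, 0, 0], "delta_rot": [0, 0, 1], "fingers": 1},
    {"dp": [0, 0, 0], "delta_rot": [0, 0, 1], "fingers": 1},
    {"dp": [0, 0, 0], "delta_rot": [0, 0, 1], "fingers": 1},
    {"dp": [0, 0, 0], "delta_rot": [0, 0, 1], "fingers": 1},
    {"dp": [0, 0, 0], "delta_rot": [0, 0, 0], "fingers": 1}
  ]
}}

```text
clock: 1.27
tool_pos: [192.7, 646.7, 343.9]
ee_rot: [2.31, 2.128, -0.001]
wrist_force: [0.8, -0.4, 0.3]
finger_gap: 3.7
grasp_force: 0.0
```

```bash
cat >> h.py <<'E'
C=[600.8,108.2,-.084]
def rep():
    s=manip.state(); p=s["tool_pos"]; c,n=np.cos(C[2]),np.sin(C[2]); d=p[:2]-C[:2]
    M=R.from_rotvec(s["ee_rot"]).as_matrix()
    print("t",round(float(s["clock"]),2),"case",np.round([c*d[0]+n*d[1],-n*d[0]+c*d[1],p[2]],1),"F",s["wrist_force"].round(2),"M",s["moment"].round(2),"gap",round(float(s["finger_gap"]),1),"grip",round(float(s["grasp_force"]),1),"yaz",np.arctan2(M[1,1],M[0,1]).round(3),"z",M[:,2].round(3),"q",s["joint_pos"].round(2))
E
python3 -c "from h import *; rep()"
```

```text
t 1.27 case [-451.8  502.3  343.9] F [ 0.76 -0.4   0.3 ] M [-0.08  0.08  0.01] gap 3.7 grip 0.0 yaz -0.082 z [ 0.    -0.001 -1.   ] q [-1.5   0.41  0.22  1.41 -0.09  1.33 -1.35]
```

Emit:
{"api": "step_arm", "payload": {
  "moves": [
    {"dp": [-0.99, 0.97, 0], "fingers": 1},
    {"dp": [-0.99, 0.97, 0], "fingers": 1},
    {"dp": [-0.99, 0.97, 0], "fingers": 1},
    {"dp": [-0.99, 0.97, 0], "fingers": 1},
    {"dp": [-0.99, 0.97, 0], "fingers": 1},
    {"dp": [-0.99, 0.97, 0], "fingers": 1},
    {"dp": [-0.99, 0.97, 0], "fingers": 1},
    {"dp": [-0.99, 0.97, 0], "fingers": 1},
    {"dp": [-0.99, 0.97, 0], "fingers": 1},
    {"dp": [-0.99, 0.97, 0], "fingers": 1},
    {"dp": [-0.99, 0.97, 0], "fingers": 1},
    {"dp": [-0.99, 0.97, 0], "fingers": 1},
    {"dp": [-0.99, 0.97, 0], "fingers": 1},
    {"dp": [-0.99, 0.97, 0], "fingers": 1},
    {"dp": [-0.99, 0.97, 0], "fingers": 1},
    {"dp": [-0.99, 0.97, 0], "fingers": 1},
    {"dp": [-0.99, 0.97, 0], "fingers": 1},
    {"dp": [-0.99, 0.97, 0], "fingers": 1},
    {"dp": [0, 0, 0], "fingers": 1},
    {"dp": [0, 0, 0], "fingers": 1}
  ]
}}

```text
invalid input
```

```bash
python3 - <<'E'
from h import *
rep()
d=manip.get_image("wrist"); cv2.imwrite("pics/w1.png",d["image"][:,:,::-1])
for th in (.74,.6,.5,.4,.3,.2,.1,.05,.03,0): print(th,np.round([105-185*np.cos(th)+4*np.sin(th)+15,116+22+185*np.sin(th)+4*np.cos(th)],1))
E
```

```text
t 1.27 case [-451.8  502.3  343.9] F [ 0.76 -0.4   0.3 ] M [-0.08  0.08  0.01] gap 3.7 grip 0.0 yaz -0.082 z [ 0.    -0.001 -1.   ] q [-1.5   0.41  0.22  1.41 -0.09  1.33 -1.35]
0.74 [-13.9 265.7]
0.6 [-30.4 245.8]
0.5 [-40.4 230.2]
0.4 [-48.8 213.7]
0.3 [-55.6 196.5]
0.2 [-60.5 178.7]
0.1 [-63.7 160.4]
0.05 [-64.6 151.2]
0.03 [-64.8 147.5]
0 [-65. 142.]
```

View pics/w1.png

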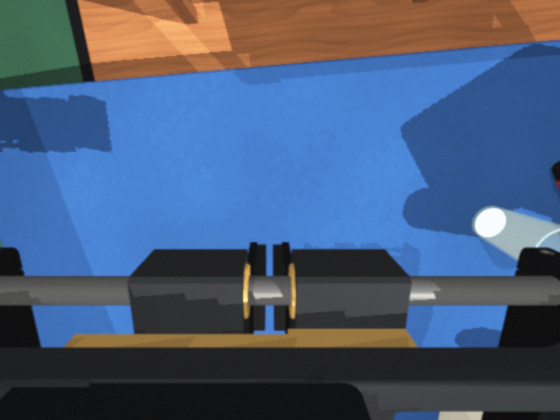

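The move was refused, probably because each row needs `delta_rot`. The arm therefore hasn't moved, and this picture shows only bare worktop with a glass at (490,222). I'll resend with `delta_rot`.

Emit:
{"api": "step_arm", "payload": {
  "moves": [
    {"dp": [-0.99, 0.97, 0], "delta_rot": [0, 0, 0], "fingers": 1},
    {"dp": [-0.99, 0.97, 0], "delta_rot": [0, 0, 0], "fingers": 1},
    {"dp": [-0.99, 0.97, 0], "delta_rot": [0, 0, 0], "fingers": 1},
    {"dp": [-0.99, 0.97, 0], "delta_rot": [0, 0, 0], "fingers": 1},
    {"dp": [-0.99, 0.97, 0], "delta_rot": [0, 0, 0], "fingers": 1},
    {"dp": [-0.99, 0.97, 0], "delta_rot": [0, 0, 0], "fingers": 1},
    {"dp": [-0.99, 0.97, 0], "delta_rot": [0, 0, 0], "fingers": 1},
    {"dp": [-0.99, 0.97, 0], "delta_rot": [0, 0, 0], "fingers": 1},
    {"dp": [-0.99, 0.97, 0], "delta_rot": [0, 0, 0], "fingers": 1},
    {"dp": [-0.99, 0.97, 0], "delta_rot": [0, 0, 0], "fingers": 1},
    {"dp": [-0.99, 0.97, 0], "delta_rot": [0, 0, 0], "fingers": 1},
    {"dp": [-0.99, 0.97, 0], "delta_rot": [0, 0, 0], "fingers": 1},
    {"dp": [-0.99, 0.97, 0], "delta_rot": [0, 0, 0], "fingers": 1},
    {"dp": [-0.99, 0.97, 0], "delta_rot": [0, 0, 0], "fingers": 1},
    {"dp": [-0.99, 0.97, 0], "delta_rot": [0, 0, 0], "fingers": 1},
    {"dp": [-0.99, 0.97, 0], "delta_rot": [0, 0, 0], "fingers": 1},
    {"dp": [-0.99, 0.97, 0], "delta_rot": [0, 0, 0], "fingers": 1},
    {"dp": [-0.99, 0.97, 0], "delta_rot": [0, 0, 0], "fingers": 1},
    {"dp": [0, 0, 0], "delta_rot": [0, 0, 0], "fingers": 1},
    {"dp": [0, 0, 0], "delta_rot": [0, 0, 0], "fingers": 1}
  ]
}}

```text
clock: 2.98
tool_pos: [593.1, 165.1, 344.3]
ee_rot: [2.311, 2.127, -0.001]
wrist_force: [-1.1, 0.9, 0.1]
finger_gap: 0.4
grasp_force: 0.0
```

```bash
python3 - <<'E'
from h import *
rep()
d=manip.get_image("wrist"); cv2.imwrite("pics/w2.png",d["image"][:,:,::-1])
E
```

```text
t 2.98 case [-12.5  56.1 344.3] F [-1.06  0.95  0.07] M [-0.03  0.07 -0.  ] gap 0.4 grip 0.0 yaz -0.083 z [-0.    -0.001 -1.   ] q [-0.72  0.32  0.51  1.57 -0.16  1.29 -0.27]
```

View pics/w2.png

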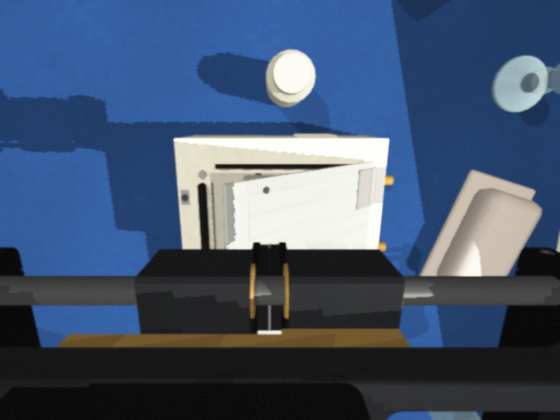

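The wrist view now shows the fingers, near (270,290), over the left part of the hatch. The old filter is clear of them, at (290,78). I'll follow the hatch's arc down.

Emit:
{"api": "step_arm", "payload": {
  "moves": [
    {"dp": [0, 0, 1], "delta_rot": [0, 0, 0], "fingers": 1},
    {"dp": [0, 0, 1], "delta_rot": [0, 0, 0], "fingers": 1},
    {"dp": [0, 0, 0.9], "delta_rot": [0, 0, 0], "fingers": 1},
    {"dp": [0, -0.06, 0.23], "delta_rot": [0, 0, 0], "fingers": 1},
    {"dp": [0, -0.22, 0.26], "delta_rot": [0, 0, 0], "fingers": 1},
    {"dp": [0, -0.22, 0.26], "delta_rot": [0, 0, 0], "fingers": 1},
    {"dp": [0, -0.22, 0.26], "delta_rot": [0, 0, 0], "fingers": 1},
    {"dp": [0, -0.2, 0.31], "delta_rot": [0, 0, 0], "fingers": 1},
    {"dp": [0, -0.2, 0.31], "delta_rot": [0, 0, 0], "fingers": 1},
    {"dp": [0, -0.17, 0.33], "delta_rot": [0, 0, 0], "fingers": 1},
    {"dp": [0, -0.17, 0.33], "delta_rot": [0, 0, 0], "fingers": 1},
    {"dp": [0, 0, 0], "delta_rot": [0, 0, 0], "fingers": 1}
  ]
}}

```text
clock: 4.03
tool_pos: [553.6, 170.6, 212.7]
ee_rot: [-2.307, -2.13, 0.006]
wrist_force: [-0.3, 0.7, -0.4]
finger_gap: 0.4
grasp_force: 0.0
```

```bash
python3 -c "from h import *; rep()"
```

```text
t 4.03 case [-52.3  58.2 212.7] F [-0.26  0.69 -0.43] M [-0.08  0.05  0.01] gap 0.4 grip 0.0 yaz -0.08 z [-0.004 -0.001 -1.   ] q [-0.74  0.37  0.48  1.82 -0.2   1.   -0.26]
```

Emit:
{"api": "step_arm", "payload": {
  "moves": [
    {"dp": [0, -0.12, 0.34], "delta_rot": [0, 0, 0], "fingers": 1},
    {"dp": [0, -0.1, 0.35], "delta_rot": [0, 0, 0], "fingers": 1},
    {"dp": [0, -0.08, 0.35], "delta_rot": [0, 0, 0], "fingers": 1},
    {"dp": [0, -0.06, 0.35], "delta_rot": [0, 0, 0], "fingers": 1},
    {"dp": [0, -0.05, 0.35], "delta_rot": [0, 0, 0], "fingers": 1},
    {"dp": [0, -0.04, 0.35], "delta_rot": [0, 0, 0], "fingers": 1},
    {"dp": [0, -0.02, 0.18], "delta_rot": [0, 0, 0], "fingers": 1},
    {"dp": [0, 0, 0.1], "delta_rot": [0, 0, 0], "fingers": 1},
    {"dp": [0, 0, 0], "delta_rot": [0, 0, 0], "fingers": 1}
  ]
}}

```text
clock: 4.78
tool_pos: [543.9, 171.5, 154.8]
ee_rot: [-2.309, -2.13, 0.002]
wrist_force: [0.2, -0.4, 0.7]
finger_gap: 0.3
grasp_force: 0.0
```

```bash
python3 -c "from h import *; rep()"
```

```text
t 4.78 case [-62.   58.3 154.8] F [ 0.23 -0.41  0.7 ] M [-0.09  0.08  0.01] gap 0.3 grip 0.0 yaz -0.08 z [-0.001 -0.001 -1.   ] q [-0.73  0.42  0.45  1.9  -0.23  0.88 -0.24]
```

Emit:
{"api": "step_arm", "payload": {
  "moves": [
    {"dp": [0, 0, 0.06], "delta_rot": [0, 0, 0], "fingers": 1},
    {"dp": [0, 0, 0.06], "delta_rot": [0, 0, 0], "fingers": 1},
    {"dp": [0, 0, 0.04], "delta_rot": [0, 0, 0], "fingers": 1},
    {"dp": [0, 0, 0.04], "delta_rot": [0, 0, 0], "fingers": 1},
    {"dp": [0, 0, 0.04], "delta_rot": [0, 0, 0], "fingers": 1},
    {"dp": [0, 0, 0], "delta_rot": [0, 0, 0], "fingers": 1},
    {"dp": [0, 0, 0], "delta_rot": [0, 0, 0], "fingers": 1}
  ]
}}

```text
clock: 5.37
tool_pos: [544.1, 171.7, 149.5]
ee_rot: [-2.309, -2.13, -0.0]
wrist_force: [-0.5, 1.2, 0.0]
finger_gap: 0.7
grasp_force: 0.0
```

```bash
python3 -c "from h import *; rep()"
```

```text
t 5.37 case [-61.9  58.5 149.5] F [-0.51  1.21  0.01] M [-0.13  0.04 -0.02] gap 0.7 grip 0.0 yaz -0.08 z [-0.  0. -1.] q [-0.72  0.43  0.45  1.9  -0.24  0.86 -0.23]
```

Emit:
{"api": "step_arm", "payload": {
  "moves": [
    {"dp": [0, 0, 0.04], "delta_rot": [0, 0, 0], "fingers": 1},
    {"dp": [0, 0, 0.04], "delta_rot": [0, 0, 0], "fingers": 1},
    {"dp": [0, 0, 0.04], "delta_rot": [0, 0, 0], "fingers": 1},
    {"dp": [0, 0, 0], "delta_rot": [0, 0, 0], "fingers": 1},
    {"dp": [0, 0, 0], "delta_rot": [0, 0, 0], "fingers": 1}
  ]
}}

```text
clock: 5.78
tool_pos: [544.0, 171.7, 146.5]
ee_rot: [-2.309, -2.13, 0.0]
wrist_force: [-1.1, -0.5, 2.1]
finger_gap: 0.4
grasp_force: 1.0
```

```bash
python3 -c "from h import *; rep()"
```

```text
t 5.78 case [-61.9  58.5 146.5] F [-1.12 -0.48  2.15] M [-0.08  0.31  0.03] gap 0.4 grip 1.0 yaz -0.08 z [-0.  0. -1.] q [-0.72  0.43  0.45  1.91 -0.24  0.86 -0.23]
```

Emit:
{"api": "step_arm", "payload": {
  "moves": [
    {"dp": [0, 0, 0], "delta_rot": [0, 0, 0], "fingers": 1},
    {"dp": [0, 0, -0.2], "delta_rot": [0, 0, 0], "fingers": 1},
    {"dp": [0, 0, -1], "delta_rot": [0, 0, 0], "fingers": 1},
    {"dp": [0, 0, -1], "delta_rot": [0, 0, 0], "fingers": 1},
    {"dp": [0, 0, -1], "delta_rot": [0, 0, 0], "fingers": 1},
    {"dp": [-0.8, -0.1, -1], "delta_rot": [0, 0, 0], "fingers": 1},
    {"dp": [-0.8, -0.1, -1], "delta_rot": [0, 0, 0], "fingers": 1},
    {"dp": [-1, 0, -0.6], "delta_rot": [0, 0, 0], "fingers": 0.1},
    {"dp": [-1, 0, 0], "delta_rot": [0, 0, 0], "fingers": 0.1},
    {"dp": [-1, 0, 0], "delta_rot": [0, 0, 0], "fingers": 0.1},
    {"dp": [-1, 0, 0], "delta_rot": [0, 0, 0], "fingers": 0.1},
    {"dp": [0, 0, 0], "delta_rot": [0, 0, 0], "fingers": 0.1},
    {"dp": [0, 0, 0], "delta_rot": [0, 0, 0], "fingers": 0.1}
  ]
}}

```text
clock: 6.87
tool_pos: [527.8, 30.8, 291.9]
ee_rot: [2.313, 2.126, 0.001]
wrist_force: [-0.1, 1.2, -0.5]
finger_gap: 32.1
grasp_force: 0.0
```

```bash
python3 - <<'E'
from h import *
rep()
d=manip.get_image("wrist"); np.savez("pics/wrist0.npz",K=d["camera_matrix"],T=d["T"],im=d["image"])
e=manip.get_image("scene"); np.savez("pics/scene1.npz",K=e["camera_matrix"],T=e["T"],im=e["image"])
f=cv2.resize(e["image"][145:250,280:370],(360,420),interpolation=cv2.INTER_CUBIC)
cv2.imwrite("pics/w3.png",np.hstack([d["image"][:,60:500],f])[:,:,::-1])
for th in (0,.03): print(proj("wrist",world(C,[hat(th,168,0,10),hat(th,168,0,40),hat(th,210,85,4),hat(th,210,-85,4)])).round(1)-[60,0], ((proj("scene",world(C,[hat(th,168,0,40),hat(th,210,85,4),hat(th,210,-85,4)]))-[280,145])*4+[440,0]).round())
E
```

```text
t 6.87 case [-66.2 -83.3 291.9] F [-0.1   1.21 -0.46] M [-0.01  0.   -0.05] gap 32.1 grip 0.0 yaz -0.084 z [ 0.001  0.    -1.   ] q [-0.62  0.2   0.57  1.84 -0.12  1.13 -0.09]
[[212.1 115.3]
 [212.5 114.4]
 [164.7  14.6]
 [170.9 202. ]] [[523. 150.]
 [564. 112.]
 [413. 193.]]
[[212.6 115.2]
 [214.1 114.2]
 [164.   12.1]
 [170.4 203.5]] [[524. 146.]
 [565. 107.]
 [413. 188.]]
```

View pics/w3.png

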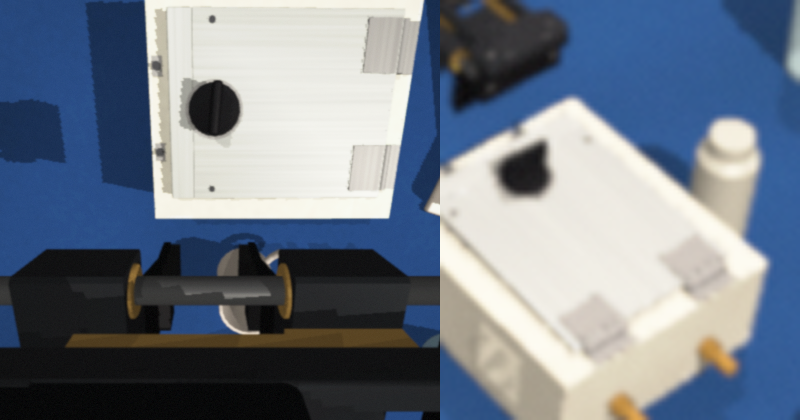

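```bash
python3 - <<'E'
from h import *
from scipy.optimize import least_squares
t=np.array([[65,30],[357,45],[45,358],[340,378]])/4+[190,140]
s=(np.array([[433,178],[593,338],[770,228]])-[400,0])*.2875+[255,145]
w=np.array([[155,218],[388,218],[168,8],[173,198],[214,109],[212,19],[212,188]])+[60,0]
A=[[125,110,110],[125,-110,110],[-125,110,110],[-125,-110,110]]
H=.03
W=[A[3],A[1],hat(H,210,85,4),hat(H,210,-85,4),hat(H,168,0,20)]
def go(use,p0=[600,108,-.08]):
    def f(p):
        o=[]
        if 't' in use:o+=[(proj("top",world(p,A))-t).ravel()]
        if 's' in use:o+=[(proj("scene",world(p,[A[3],A[1],A[0]]))-s).ravel()]
        if 'w' in use:o+=[(proj("wrist",world(p,W))-w[:5]).ravel()/2.5]
        return np.concatenate(o)
    r=least_squares(f,p0,x_scale=[10,10,.1],loss="soft_l1")
    print(use,r.x.round(3),world(r.x,[hat(H,168,0,26)]).round(1),r.fun.round(1)[-10:])
for u in('t','s','w','ts','tsw'):go(u)
T=np.load("pics/wrist0.npz")["T"];print(T.round(3))
E
```

```text
t [ 5.99038e+02  1.07915e+02 -8.40000e-02] [[537.1 113.1 147. ]] [ 0.7  0.3 -0.3  0.4  0.3  0.1 -0.6 -0.9]
s [ 6.03108e+02  1.06648e+02 -8.40000e-02] [[541.2 111.9 147. ]] [-0.4 -0.5  0.5  0.1 -0.1  0.3]
w [ 6.03330e+02  1.12431e+02 -8.60000e-02] [[541.4 117.8 147. ]] [ 0.3  0.1  0.1  0.3 -0.6 -0.8 -0.3  0.4  0.6  0.2]
ts [ 6.00359e+02  1.07726e+02 -8.30000e-02] [[538.4 112.9 147. ]] [ 0.4 -0.3 -0.5 -1.4 -0.7 -1.1  0.2 -0.6 -0.5 -0.3]
tsw [ 6.02074e+02  1.10336e+02 -8.90000e-02] [[540.2 115.9 147. ]] [-0.2  0.7 -0.6  1.2 -1.   0.2 -0.8  1.2  0.1  1.1]
[[ 9.97000e-01  8.10000e-02  2.10000e-02  5.34006e+02]
 [-8.30000e-02  9.60000e-01  2.68000e-01  1.05967e+02]
 [ 2.00000e-03 -2.68000e-01  9.63000e-01  4.32626e+02]
 [ 0.00000e+00  0.00000e+00  0.00000e+00  1.00000e+00]]
```

Emit:
{"api": "step_arm", "payload": {
  "moves": [
    {"dp": [0.84, 0.88, 0], "delta_rot": [0, 0, 0], "fingers": 0.1},
    {"dp": [0.84, 0.88, 0], "delta_rot": [0, 0, 0], "fingers": 0.1},
    {"dp": [0.84, 0.88, 0], "delta_rot": [0, 0, 0], "fingers": 0.1},
    {"dp": [0.84, 0.88, 0], "delta_rot": [0, 0, -1], "fingers": 0.1},
    {"dp": [0, 0, 0], "delta_rot": [0, 0, -1], "fingers": 0.1},
    {"dp": [0, 0, 0], "delta_rot": [0, 0, -1], "fingers": 0.1},
    {"dp": [0, 0, 0], "delta_rot": [0, 0, -1], "fingers": 0.1},
    {"dp": [0, 0, 0], "delta_rot": [0, 0, -1], "fingers": 0.1},
    {"dp": [0, 0, 0], "delta_rot": [0, 0, -1], "fingers": 0.1},
    {"dp": [0, 0, 0], "delta_rot": [0, 0, -1], "fingers": 0.1},
    {"dp": [0, 0, 0], "delta_rot": [0, 0, -1], "fingers": 0.1},
    {"dp": [0, 0, 0], "delta_rot": [0, 0, -1], "fingers": 0.1},
    {"dp": [0, 0, 0], "delta_rot": [0, 0, -1], "fingers": 0.1},
    {"dp": [0, 0, 0], "delta_rot": [0, 0, -1], "fingers": 0.1},
    {"dp": [0, 0, 0], "delta_rot": [0, 0, -1], "fingers": 0.1},
    {"dp": [0, 0, 0], "delta_rot": [0, 0, -1], "fingers": 0.1},
    {"dp": [0, 0, 0], "delta_rot": [0, 0, -1], "fingers": 0.1},
    {"dp": [0, 0, 0], "delta_rot": [0, 0, 0], "fingers": 0.1},
    {"dp": [0, 0, 0], "delta_rot": [0, 0, 0], "fingers": 0.1}
  ]
}}

```text
clock: 8.55
tool_pos: [622.2, 110.5, 291.2]
ee_rot: [-0.291, -3.127, -0.001]
wrist_force: [0.1, -0.4, 0.7]
finger_gap: 39.1
grasp_force: 0.0
```

```bash
python3 - <<'E'
from h import *
rep()
d=manip.get_image("wrist"); np.savez("pics/wristb0.npz",K=d["camera_matrix"],T=d["T"],im=d["image"])
cv2.imwrite("pics/w4.png",d["image"][:,:,::-1])
print(proj("wristb",world(C,[hat(.03,168,0,20)])))
# knob blob in both wrist images
for n,(u,v) in (("wrist",(274,109)),("wristb",proj("wristb",world(C,[hat(.03,168,0,20)]))[0])):
    im=np.load(f"pics/{n}0.npz")["im"]; m=(im.max(2)<60).astype(np.uint8)
    k,l,st,ce=cv2.connectedComponentsWithStats(m); i=np.argmin([np.hypot(*(c-[u,v])) if 500<s[4]<6000 else 1e9 for c,s in zip(ce,st)]); print(n,st[i],ce[i].round(1))
E
```

```text
t 8.55 case [ 21.2   4.1 291.2] F [ 0.1  -0.41  0.66] M [ 0.03 -0.05  0.03] gap 39.1 grip 0.0 yaz 1.385 z [-0.001  0.001 -1.   ] q [-0.42  0.36  0.24  1.6  -0.09  1.19  1.22]
[[252.59199373 113.29094509]]
wrist [ 249   81   50   55 2080] [273.6 108.5]
wristb [ 233   88   51   52 2045] [258.8 113.3]
```

View pics/w4.png

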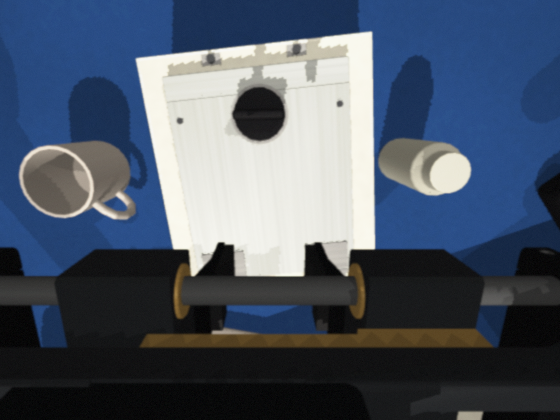

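```bash
python3 - <<'E'
from h import *
for n,uv in (("wrist",(273.6,108.5)),("wristb",(258.8,113.3))):
    z=np.load(f"pics/{n}0.npz"); T=z["T"]; r=np.linalg.inv(z["K"])@[*uv,1]; r=T[:3,:3]@[r[0],-r[1],-r[2]]
    print(n,[(T[:3,3]+r*(h-T[2,3])/r[2]).round(1) for h in (130,138)])
E
```

```text
wrist [array([539.8, 119.2, 130. ]), array([539.6, 118.9, 138. ])]
wristb [array([539.3, 118.6, 130. ]), array([539.6, 118.8, 138. ])]
```

Both wrist views put the knob at (539.6, 118.9), with the wing near (258,113) in this one. I'll move over it, align to the wing (turned about 0.14 rad) and descend.

Emit:
{"api": "step_arm", "payload": {
  "moves": [
    {"dp": [0.83, -0.07, 0], "delta_rot": [0, 0, 0], "fingers": 0.1},
    {"dp": [0.83, -0.07, 0], "delta_rot": [0, 0, 0], "fingers": 0.1},
    {"dp": [0.83, -0.07, 0], "delta_rot": [0, 0, 0], "fingers": 0.1},
    {"dp": [0.83, -0.07, 0], "delta_rot": [0, 0, 0.37], "fingers": 0.1},
    {"dp": [0, 0, 0], "delta_rot": [0, 0, 1], "fingers": 0.1},
    {"dp": [0, 0, 0], "delta_rot": [0, 0, 1], "fingers": 0.1},
    {"dp": [0, 0, 0], "delta_rot": [0, 0, 1], "fingers": 0.1},
    {"dp": [0, 0, 0], "delta_rot": [0, 0, 1], "fingers": 0.1},
    {"dp": [0, 0, 0], "delta_rot": [0, 0, 1], "fingers": 0.1},
    {"dp": [0, 0, 0], "delta_rot": [0, 0, 1], "fingers": 0.1},
    {"dp": [0, 0, 0], "delta_rot": [0, 0, 1], "fingers": 0.1},
    {"dp": [0, 0, 0], "delta_rot": [0, 0, 1], "fingers": 0.1},
    {"dp": [0, 0, 0.5], "delta_rot": [0, 0, 1], "fingers": 0.1},
    {"dp": [0, 0, 0.5], "delta_rot": [0, 0, 1], "fingers": 0.1},
    {"dp": [0, 0, 0.5], "delta_rot": [0, 0, 1], "fingers": 0.1},
    {"dp": [0, 0, 0.5], "delta_rot": [0, 0, 1], "fingers": 0.1},
    {"dp": [0, 0, 0.5], "delta_rot": [0, 0, 1], "fingers": 0.1},
    {"dp": [0, 0, 0.5], "delta_rot": [0, 0, 1], "fingers": 0.1},
    {"dp": [0, 0, 0], "delta_rot": [0, 0, 1], "fingers": 0.1},
    {"dp": [0, 0, 0], "delta_rot": [0, 0, 0], "fingers": 0.1}
  ]
}}

```text
clock: 10.27
tool_pos: [539.0, 118.0, 215.7]
ee_rot: [-2.458, -1.956, 0.003]
wrist_force: [-0.3, -1.2, 0.3]
finger_gap: 39.2
grasp_force: 0.0
```

```bash
python3 - <<'E'
from h import *
rep(); print(manip.state()["tool_pos"])
im=np.load("pics/wrist0.npz")["im"]
# wing angle: view-a crop enlarged
a=cv2.resize(im[70:150,235:315],(560,560),interpolation=cv2.INTER_CUBIC).astype(float)*3
cv2.imwrite("pics/w5.png",np.clip(a,0,255).astype(np.uint8)[:,:,::-1])
E
```

```text
t 10.27 case [-62.4   4.6 215.7] F [-0.25 -1.19  0.32] M [-0.07  0.12 -0.  ] gap 39.2 grip 0.0 yaz -0.227 z [-0.001 -0.001 -1.   ] q [-0.66  0.31  0.46  1.88 -0.17  0.99 -0.35]
[538.99928905 118.00601919 215.66013712]
```

View pics/w5.png

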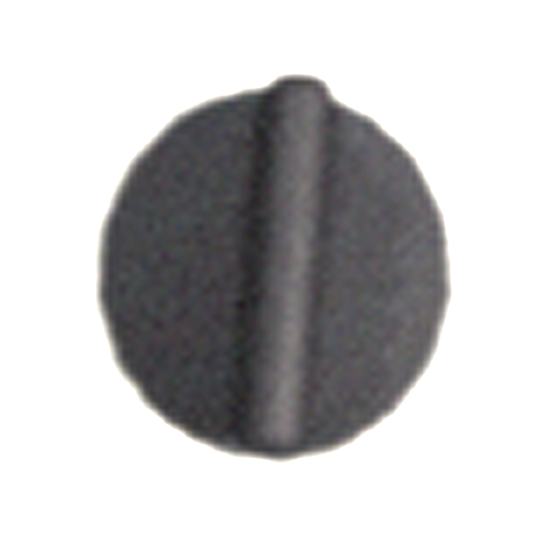

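The wing ridge runs from (278,440) to (302,90). That gives a tool y azimuth of about -0.16 to grip it squarely, so I'll trim to that and descend.

Emit:
{"api": "step_arm", "payload": {
  "grip_force": 15,
  "moves": [
    {"dp": [0.04, 0.02, 0.5], "delta_rot": [0, 0, -0.6], "fingers": 0.1},
    {"dp": [0, 0, 0.6], "delta_rot": [0, 0, 0], "fingers": 0.1},
    {"dp": [0, 0, 0.6], "delta_rot": [0, 0, 0], "fingers": 0.1},
    {"dp": [0, 0, 0.5], "delta_rot": [0, 0, 0], "fingers": 0.1},
    {"dp": [0, 0, 0.05], "delta_rot": [0, 0, 0], "fingers": 0.1},
    {"dp": [0, 0, 0], "delta_rot": [0, 0, 0], "fingers": 0.1}
  ]
}}

```text
clock: 10.77
tool_pos: [540.1, 118.7, 160.1]
ee_rot: [-2.391, -2.037, 0.001]
wrist_force: [-0.2, 0.8, 0.3]
finger_gap: 39.4
grasp_force: 0.0
```

```bash
python3 -c "from h import *; rep()"
```

```text
t 10.77 case [-61.4   5.3 160.1] F [-0.18  0.75  0.32] M [-0.09  0.01  0.01] gap 39.4 grip 0.0 yaz -0.16 z [-0.001 -0.    -1.   ] q [-0.63  0.38  0.43  1.93 -0.2   0.87 -0.26]
```

Emit:
{"api": "step_arm", "payload": {
  "grip_force": 8,
  "moves": [
    {"dp": [0, 0, 0], "delta_rot": [0, 0, 0], "fingers": 0.5},
    {"dp": [0, 0, 0], "delta_rot": [0, 0, 0], "fingers": 0.7},
    {"dp": [0, 0, 0], "delta_rot": [0, 0, 0], "fingers": 1},
    {"dp": [0, 0, 0], "delta_rot": [0, 0, 0], "fingers": 1},
    {"dp": [0, 0, 0], "delta_rot": [0, 0, 0], "fingers": 1},
    {"dp": [0, 0, 0], "delta_rot": [0, 0, 0], "fingers": 1},
    {"dp": [0, 0, 0], "delta_rot": [0, 0, 0], "fingers": 1},
    {"dp": [0, 0, 0], "delta_rot": [0, 0, 0], "fingers": 1}
  ]
}}

```text
clock: 11.43
tool_pos: [540.5, 118.4, 160.6]
ee_rot: [2.393, 2.035, 0.001]
wrist_force: [1.1, 0.4, 2.0]
finger_gap: 9.1
grasp_force: 8.0
```

```bash
python3 -c "from h import *; rep()"
```

```text
t 11.43 case [-60.9   5.2 160.6] F [1.11 0.36 1.98] M [-0.11  0.06 -0.02] gap 9.1 grip 8.0 yaz -0.161 z [ 0.001  0.    -1.   ] q [-0.63  0.38  0.43  1.93 -0.2   0.87 -0.26]
```

Emit:
{"api": "step_arm", "payload": {
  "grip_force": 30,
  "moves": [
    {"dp": [0, 0, 0], "delta_rot": [0, 0, 0], "fingers": 1},
    {"dp": [0, 0, 0], "delta_rot": [0, 0, 0], "fingers": 1},
    {"dp": [0, 0, 0.02], "delta_rot": [0, 0, 0], "fingers": 1},
    {"dp": [0, 0, 0.02], "delta_rot": [0, 0, 0], "fingers": 1},
    {"dp": [0, 0, 0.02], "delta_rot": [0, 0, 0], "fingers": 1},
    {"dp": [0, 0, 0.02], "delta_rot": [0, 0, 0], "fingers": 1},
    {"dp": [0, 0, 0], "delta_rot": [0, 0, 0], "fingers": 1},
    {"dp": [0, 0, 0], "delta_rot": [0, 0, 0], "fingers": 1}
  ]
}}

```text
clock: 12.1
tool_pos: [540.2, 118.5, 158.4]
ee_rot: [-2.393, -2.036, -0.0]
wrist_force: [-0.5, 0.8, 4.1]
finger_gap: 8.8
grasp_force: 30.0
```

```bash
python3 -c "from h import *; rep()"
```

```text
t 12.1 case [-61.3   5.2 158.4] F [-0.49  0.85  4.13] M [-0.04  0.29 -0.05] gap 8.8 grip 30.0 yaz -0.161 z [ 0.  0. -1.] q [-0.63  0.38  0.43  1.94 -0.2   0.86 -0.26]
```

Emit:
{"api": "step_arm", "payload": {
  "moves": [
    {"dp": [0, 0, 0.02], "delta_rot": [0, 0, 0], "fingers": 1},
    {"dp": [0, 0, 0.02], "delta_rot": [0, 0, 0], "fingers": 1},
    {"dp": [0, 0, 0.02], "delta_rot": [0, 0, 0], "fingers": 1},
    {"dp": [0, 0, 0.02], "delta_rot": [0, 0, 0], "fingers": 1},
    {"dp": [0, 0, 0], "delta_rot": [0, 0, 0], "fingers": 1},
    {"dp": [0, 0, 0], "delta_rot": [0, 0, 0], "fingers": 1}
  ]
}}

```text
clock: 12.6
tool_pos: [540.0, 118.5, 156.6]
ee_rot: [-2.392, -2.035, 0.0]
wrist_force: [-2.9, 0.8, 5.7]
finger_gap: 9.0
grasp_force: 30.0
```

```bash
python3 -c "from h import *; rep()"
```

```text
t 12.6 case [-61.5   5.2 156.6] F [-2.9   0.75  5.7 ] M [-0.1   0.45 -0.01] gap 9.0 grip 30.0 yaz -0.161 z [-0.  0. -1.] q [-0.63  0.39  0.43  1.94 -0.21  0.86 -0.25]
```

Emit:
{"api": "step_arm", "payload": {
  "moves": [
    {"dp": [0, 0, 0.02], "delta_rot": [0, 0, 0], "fingers": 1},
    {"dp": [0, 0, 0.02], "delta_rot": [0, 0, 0], "fingers": 1},
    {"dp": [0, 0, 0.02], "delta_rot": [0, 0, 0], "fingers": 1},
    {"dp": [0, 0, 0.02], "delta_rot": [0, 0, 0], "fingers": 1},
    {"dp": [0, 0, 0.02], "delta_rot": [0, 0, 0], "fingers": 1},
    {"dp": [0, 0, 0], "delta_rot": [0, 0, 0], "fingers": 1},
    {"dp": [0, 0, 0], "delta_rot": [0, 0, 0], "fingers": 1}
  ]
}}

```text
clock: 13.18
tool_pos: [539.8, 118.6, 154.6]
ee_rot: [-2.392, -2.035, 0.0]
wrist_force: [-4.4, -0.7, 11.1]
finger_gap: 8.9
grasp_force: 30.0
```

```bash
python3 -c "from h import *; rep()"
```

```text
t 13.18 case [-61.6   5.2 154.6] F [-4.44 -0.74 11.09] M [-0.12  0.78 -0.07] gap 8.9 grip 30.0 yaz -0.161 z [-0.001  0.001 -1.   ] q [-0.62  0.39  0.42  1.94 -0.21  0.86 -0.25]
```

Emit:
{"api": "step_arm", "payload": {
  "moves": [
    {"dp": [0, -0.02, 0.01], "delta_rot": [0, 0, 0], "fingers": 1},
    {"dp": [0, 0, 0.01], "delta_rot": [0, 0, 0], "fingers": 1},
    {"dp": [0, 0, 0], "delta_rot": [0, 0, 0], "fingers": 1},
    {"dp": [0, 0, 0], "delta_rot": [0, 0, 0], "fingers": 1}
  ]
}}

```text
clock: 13.52
tool_pos: [539.8, 118.5, 154.4]
ee_rot: [-2.393, -2.035, -0.001]
wrist_force: [-3.6, -0.7, 11.3]
finger_gap: 8.8
grasp_force: 30.0
```

```bash
python3 -c "from h import *; rep()"
```

```text
t 13.52 case [-61.7   5.2 154.4] F [-3.63 -0.65 11.34] M [-0.17  0.6  -0.06] gap 8.8 grip 30.0 yaz -0.161 z [ 0.     0.001 -1.   ] q [-0.63  0.39  0.42  1.94 -0.21  0.86 -0.25]
```

Emit:
{"api": "step_arm", "payload": {
  "moves": [
    {"dp": [0, -0.02, 0.01], "delta_rot": [0, 0, 0], "fingers": 1},
    {"dp": [0, 0, 0.01], "delta_rot": [0, 0, 0], "fingers": 1},
    {"dp": [0, 0, 0.01], "delta_rot": [0, 0, 0], "fingers": 1},
    {"dp": [0, 0, 0], "delta_rot": [0, 0, 0], "fingers": 1},
    {"dp": [0, 0, 0], "delta_rot": [0, 0, 0], "fingers": 1}
  ]
}}

```text
clock: 13.93
tool_pos: [539.7, 118.6, 153.9]
ee_rot: [2.393, 2.036, 0.002]
wrist_force: [-3.5, 0.3, 12.0]
finger_gap: 8.7
grasp_force: 30.0
```

```bash
python3 -c "from h import *; rep()"
```

```text
t 13.93 case [-61.8   5.2 153.9] F [-3.46  0.33 12.02] M [-0.2   0.59 -0.08] gap 8.7 grip 30.0 yaz -0.161 z [ 0.001  0.001 -1.   ] q [-0.63  0.39  0.42  1.94 -0.21  0.85 -0.25]
```

Emit:
{"api": "step_arm", "payload": {
  "moves": [
    {"dp": [0, -0.02, 0.01], "delta_rot": [0, 0, 0], "fingers": 1},
    {"dp": [0, 0, 0.01], "delta_rot": [0, 0, 0], "fingers": 1},
    {"dp": [0, 0, 0.01], "delta_rot": [0, 0, 0], "fingers": 1},
    {"dp": [0, 0, 0.01], "delta_rot": [0, 0, 0], "fingers": 1},
    {"dp": [0, 0, 0], "delta_rot": [0, 0, 0], "fingers": 1},
    {"dp": [0, 0, 0], "delta_rot": [0, 0, 0], "fingers": 1}
  ]
}}

```text
clock: 14.43
tool_pos: [539.6, 118.6, 153.3]
ee_rot: [2.392, 2.035, 0.004]
wrist_force: [-3.6, 0.2, 14.3]
finger_gap: 8.4
grasp_force: 30.0
```

```bash
python3 -c "from h import *; rep()"
```

```text
t 14.43 case [-61.9   5.2 153.3] F [-3.62  0.17 14.32] M [-0.26  0.5  -0.07] gap 8.4 grip 30.0 yaz -0.161 z [ 0.002  0.001 -1.   ] q [-0.63  0.39  0.42  1.94 -0.21  0.85 -0.25]
```

Emit:
{"api": "step_arm", "payload": {
  "moves": [
    {"dp": [0, 0, 0], "delta_rot": [0, 0, 0.4], "fingers": 1},
    {"dp": [0, 0, 0], "delta_rot": [0, 0, 0.4], "fingers": 1},
    {"dp": [0, 0, 0], "delta_rot": [0, 0, 0.4], "fingers": 1},
    {"dp": [0, 0, 0], "delta_rot": [0, 0, 0.4], "fingers": 1},
    {"dp": [0, 0, 0], "delta_rot": [0, 0, 0.4], "fingers": 1},
    {"dp": [0, 0, 0], "delta_rot": [0, 0, 0], "fingers": 1}
  ]
}}

```text
clock: 14.93
tool_pos: [540.0, 118.5, 153.3]
ee_rot: [2.593, 1.772, 0.005]
wrist_force: [-3.0, -1.6, 13.3]
finger_gap: 8.9
grasp_force: 30.0
```

```bash
python3 -c "from h import *; rep()"
```

```text
t 14.93 case [-61.5   5.1 153.3] F [-3.   -1.63 13.26] M [-0.35  0.31 -0.02] gap 8.9 grip 30.0 yaz -0.372 z [ 0.003  0.001 -1.   ] q [-0.66  0.39  0.48  1.95 -0.24  0.85 -0.44]
```

Emit:
{"api": "step_arm", "payload": {
  "moves": [
    {"dp": [0, 0, 0.01], "delta_rot": [0, 0, 0.3], "fingers": 1},
    {"dp": [0, 0, 0], "delta_rot": [0, 0, 0.3], "fingers": 1},
    {"dp": [0, 0, 0], "delta_rot": [0, 0, 0.3], "fingers": 1},
    {"dp": [0, 0, 0], "delta_rot": [0, 0, 0.3], "fingers": 1},
    {"dp": [0, 0, 0], "delta_rot": [0, 0, 0.3], "fingers": 1},
    {"dp": [0, 0, 0], "delta_rot": [0, 0, 0], "fingers": 1}
  ]
}}

```text
clock: 15.43
tool_pos: [540.2, 118.3, 153.3]
ee_rot: [2.723, 1.564, 0.005]
wrist_force: [-3.2, -1.8, 14.1]
finger_gap: 8.8
grasp_force: 30.0
```

```bash
python3 -c "from h import *; rep()"
```

```text
t 15.43 case [-61.2   5.  153.3] F [-3.23 -1.81 14.09] M [-0.4   0.31 -0.08] gap 8.8 grip 30.0 yaz -0.528 z [ 0.004  0.001 -1.   ] q [-0.69  0.4   0.51  1.95 -0.26  0.86 -0.57]
```

Emit:
{"api": "step_arm", "payload": {
  "moves": [
    {"dp": [0, 0, 0], "delta_rot": [0, 0, 0.3], "fingers": 1},
    {"dp": [0, 0, 0], "delta_rot": [0, 0, 0.3], "fingers": 1},
    {"dp": [0, 0, 0], "delta_rot": [0, 0, 0.3], "fingers": 1},
    {"dp": [0, 0, 0], "delta_rot": [0, 0, 0.3], "fingers": 1},
    {"dp": [0, 0, 0], "delta_rot": [0, 0, 0.3], "fingers": 1},
    {"dp": [0, 0, 0], "delta_rot": [0, 0, 0], "fingers": 1}
  ]
}}

```text
clock: 15.93
tool_pos: [540.5, 118.1, 153.3]
ee_rot: [2.838, 1.345, 0.006]
wrist_force: [-2.4, -0.9, 14.7]
finger_gap: 8.5
grasp_force: 30.0
```

```bash
python3 -c "from h import *; rep()"
```

```text
t 15.93 case [-61.    4.8 153.3] F [-2.43 -0.88 14.69] M [-0.48  0.25 -0.06] gap 8.5 grip 30.0 yaz -0.686 z [ 0.004  0.    -1.   ] q [-0.72  0.41  0.55  1.95 -0.28  0.86 -0.71]
```

Emit:
{"api": "step_arm", "payload": {
  "moves": [
    {"dp": [0, 0, 0], "delta_rot": [0, 0, 0.4], "fingers": 1},
    {"dp": [0, 0, 0], "delta_rot": [0, 0, 0.4], "fingers": 1},
    {"dp": [0, 0, 0], "delta_rot": [0, 0, 0.4], "fingers": 1},
    {"dp": [0, 0, 0], "delta_rot": [0, 0, 0.4], "fingers": 1},
    {"dp": [0, 0, 0], "delta_rot": [0, 0, 0.4], "fingers": 1},
    {"dp": [0, 0, 0], "delta_rot": [0, 0, 0.4], "fingers": 1},
    {"dp": [0, 0, 0], "delta_rot": [0, 0, 0], "fingers": 1}
  ]
}}

```text
clock: 16.52
tool_pos: [540.7, 117.8, 153.3]
ee_rot: [2.984, 0.977, 0.007]
wrist_force: [-1.2, -2.3, 13.5]
finger_gap: 9.0
grasp_force: 30.0
```

```bash
python3 -c "from h import *; rep()"
```

```text
t 16.52 case [-60.6   4.5 153.3] F [-1.17 -2.28 13.53] M [-0.55  0.18 -0.  ] gap 9.0 grip 30.0 yaz -0.938 z [ 0.005  0.    -1.   ] q [-0.77  0.42  0.62  1.95 -0.31  0.86 -0.92]
```

Emit:
{"api": "step_arm", "payload": {
  "moves": [
    {"dp": [0, 0, 0], "delta_rot": [0, 0, 0.4], "fingers": 1},
    {"dp": [0, 0, 0], "delta_rot": [0, 0, 0.4], "fingers": 1},
    {"dp": [0, 0, 0], "delta_rot": [0, 0, 0.4], "fingers": 1},
    {"dp": [0, 0, 0], "delta_rot": [0, 0, 0.4], "fingers": 1},
    {"dp": [0, 0, 0], "delta_rot": [0, 0, 0.4], "fingers": 1},
    {"dp": [0, 0, 0], "delta_rot": [0, 0, 0.4], "fingers": 1},
    {"dp": [0, 0, 0], "delta_rot": [0, 0, 0.4], "fingers": 1},
    {"dp": [0, 0, 0], "delta_rot": [0, 0, 0], "fingers": 1}
  ]
}}

```text
clock: 17.18
tool_pos: [541.0, 117.3, 153.3]
ee_rot: [3.095, 0.531, 0.008]
wrist_force: [-1.3, -3.1, 13.5]
finger_gap: 8.8
grasp_force: 30.0
```

```bash
python3 -c "from h import *; rep()"
```

```text
t 17.18 case [-60.4   4.1 153.3] F [-1.32 -3.06 13.51] M [-0.76  0.09 -0.04] gap 8.8 grip 30.0 yaz -1.231 z [ 0.005 -0.001 -1.   ] q [-0.82  0.44  0.69  1.95 -0.36  0.87 -1.17]
```

Emit:
{"api": "step_arm", "payload": {
  "moves": [
    {"dp": [0, 0, 0], "delta_rot": [0, 0, 0.4], "fingers": 1},
    {"dp": [0, 0, 0], "delta_rot": [0, 0, 0.4], "fingers": 1},
    {"dp": [0, 0, 0], "delta_rot": [0, 0, 0.4], "fingers": 1},
    {"dp": [0, 0, 0], "delta_rot": [0, 0, 0.4], "fingers": 1},
    {"dp": [0, 0, 0], "delta_rot": [0, 0, 0.3], "fingers": 1},
    {"dp": [0, 0, 0], "delta_rot": [0, 0, 0.3], "fingers": 1},
    {"dp": [0, 0, 0], "delta_rot": [0, 0, 0.3], "fingers": 1},
    {"dp": [0, 0, 0], "delta_rot": [0, 0, 0], "fingers": 1}
  ]
}}

```text
clock: 17.85
tool_pos: [541.1, 116.9, 153.3]
ee_rot: [3.138, 0.122, 0.008]
wrist_force: [-0.5, -2.9, 14.0]
finger_gap: 8.7
grasp_force: 30.0
```

```bash
python3 -c "from h import *; rep()"
```

```text
t 17.85 case [-60.2   3.6 153.3] F [-0.54 -2.9  13.95] M [-0.84  0.05 -0.03] gap 8.7 grip 30.0 yaz -1.493 z [ 0.005 -0.001 -1.   ] q [-0.87  0.45  0.76  1.96 -0.4   0.88 -1.39]
```

Emit:
{"api": "step_arm", "payload": {
  "moves": [
    {"dp": [0, 0, 0], "delta_rot": [0, 0, 0.2], "fingers": 1},
    {"dp": [0, 0, 0], "delta_rot": [0, 0, 0.2], "fingers": 1},
    {"dp": [0, 0, 0], "delta_rot": [0, 0, 0.2], "fingers": 1},
    {"dp": [0, 0, 0], "delta_rot": [0, 0, 0.2], "fingers": 1},
    {"dp": [0, 0, 0], "delta_rot": [0, 0, 0.2], "fingers": 1},
    {"dp": [0, 0, 0], "delta_rot": [0, 0, 0], "fingers": 1}
  ]
}}

```text
clock: 18.35
tool_pos: [541.0, 116.7, 153.3]
ee_rot: [3.14, -0.04, 0.008]
wrist_force: [-1.6, -3.0, 13.9]
finger_gap: 8.4
grasp_force: 30.0
```

```bash
python3 -c "from h import *; rep()"
```

```text
t 18.35 case [-60.3   3.5 153.3] F [-1.59 -3.01 13.94] M [-0.95  0.09  0.23] gap 8.4 grip 30.0 yaz -1.596 z [ 0.005 -0.002 -1.   ] q [-0.89  0.46  0.79  1.96 -0.42  0.89 -1.48]
```

The moment jumped at the expected angle, so the knob is at its stop. I'll ease the press off gently before opening the fingers.

Emit:
{"api": "step_arm", "payload": {
  "moves": [
    {"dp": [0, 0, -0.02], "delta_rot": [0, 0, -0.1], "fingers": 1},
    {"dp": [0, 0, -0.02], "delta_rot": [0, 0, 0], "fingers": 1},
    {"dp": [0, 0, -0.02], "delta_rot": [0, 0, 0], "fingers": 1},
    {"dp": [0, 0, -0.02], "delta_rot": [0, 0, 0], "fingers": 1},
    {"dp": [0, 0, -0.02], "delta_rot": [0, 0, 0], "fingers": 1},
    {"dp": [0, 0, 0], "delta_rot": [0, 0, 0], "fingers": 1}
  ]
}}

```text
clock: 18.85
tool_pos: [541.0, 116.8, 154.4]
ee_rot: [3.139, -0.024, 0.009]
wrist_force: [3.9, -5.4, 1.5]
finger_gap: 9.1
grasp_force: 30.0
```

```bash
python3 -c "from h import *; rep()"
```

```text
t 18.85 case [-60.3   3.5 154.4] F [ 3.86 -5.4   1.47] M [-1.04 -1.1   0.01] gap 9.1 grip 30.0 yaz -1.586 z [ 0.006 -0.003 -1.   ] q [-0.89  0.46  0.79  1.96 -0.41  0.89 -1.47]
```

Emit:
{"api": "step_arm", "payload": {
  "moves": [
    {"dp": [0, 0, 0], "delta_rot": [0, 0, 0], "fingers": 0.7},
    {"dp": [0, 0, 0], "delta_rot": [0, 0, 0], "fingers": 0.3},
    {"dp": [0, 0, 0], "delta_rot": [0, 0, 0], "fingers": 0.1},
    {"dp": [0, 0, 0], "delta_rot": [0, 0, 0], "fingers": 0.1},
    {"dp": [0, 0, 0], "delta_rot": [0, 0, 0], "fingers": 0.1},
    {"dp": [0, 0, 0], "delta_rot": [0, 0, 0], "fingers": 0.1},
    {"dp": [0, 0, -0.3], "delta_rot": [0, 0, 0], "fingers": 0.1},
    {"dp": [0, 0, -0.8], "delta_rot": [0, 0, 0], "fingers": 0.1},
    {"dp": [0, 0, -1], "delta_rot": [0, 0, 0], "fingers": 0.1},
    {"dp": [0, 0, -1], "delta_rot": [0, 0, 0], "fingers": 0.1},
    {"dp": [0, 0, -1], "delta_rot": [0, 0, 0], "fingers": 0.1},
    {"dp": [0, 1, -1], "delta_rot": [0, 0, 0], "fingers": 0.1},
    {"dp": [0, 1, -0.5], "delta_rot": [0, 0, 0], "fingers": 0.1},
    {"dp": [0, 1, 0], "delta_rot": [0, 0, 0], "fingers": 0.1},
    {"dp": [-1, 1, 0], "delta_rot": [0, 0, 0], "fingers": 0.1},
    {"dp": [-1, 0, 0], "delta_rot": [0, 0, 0], "fingers": 0.1},
    {"dp": [-1, 0, 0], "delta_rot": [0, 0, 0], "fingers": 0.1},
    {"dp": [0, 0, 0], "delta_rot": [0, 0, 0], "fingers": 0.1},
    {"dp": [0, 0, 0], "delta_rot": [0, 0, 0], "fingers": 0.1}
  ]
}}

```text
clock: 20.43
tool_pos: [461.7, 19.8, 294.4]
ee_rot: [-3.138, 0.021, -0.001]
wrist_force: [0.5, 0.2, 0.4]
finger_gap: 39.3
grasp_force: 0.0
```

```bash
python3 - <<'E'
from h import *
rep()
d=manip.get_image("wrist"); e=manip.get_image("scene")
f=cv2.resize(e["image"][145:250,280:370],(360,420),interpolation=cv2.INTER_CUBIC)
cv2.imwrite("pics/w6.png",np.hstack([d["image"][:,60:500],f])[:,:,::-1])
E
```

```text
t 20.43 case [-131.2  -99.7  294.4] F [0.5  0.18 0.45] M [ 0.03  0.15 -0.08] gap 39.3 grip 0.0 yaz -1.584 z [ 0.001  0.003 -1.   ] q [-1.02  0.06  0.95  1.99 -0.06  1.12 -1.63]
```

View pics/w6.png

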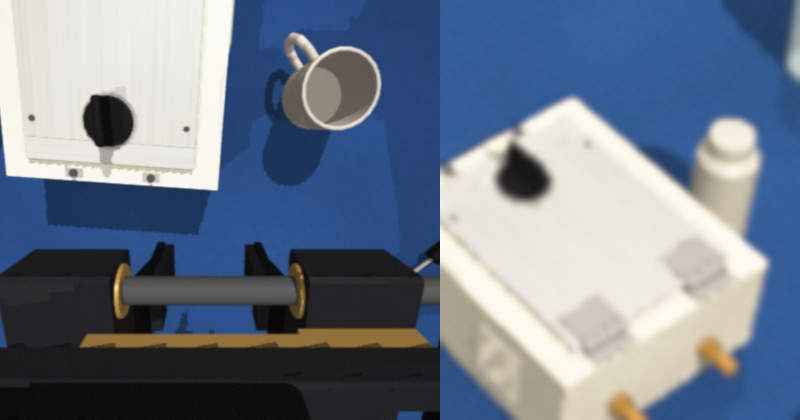

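The hatch is shut and the wing now stands square to the front edge, with the knob at (107,120). The mug and filter haven't moved, so I'm handing in.

```bash
python3 -c "from h import *; print(manip.job_done())"
```

```text
the job is handed in; nothing more can be done
None
```

The hatch is down on its seal and latched: the knob reached its stop under about 14 N of press, the hatch stayed shut when I let go, and the job is handed in (no verdict was shown).

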